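# Wedge the bin rail tight in its cradle

### The job

Take the wooden wedge out of its holder, stand it loosely in the pocket of the cradle with its sloped face towards the bin rail, and let go. Then tap or push it down with the rubber-footed tamper, not with the gripper itself and without forcing it on once it stops, until it will go no further and the rail is clamped firmly against its front stops. Finally stand the tamper upright on the bench and leave everything else where it was.

Things in the scene. Friction and masses are not known exactly. Their poses are not given: they have to be found in the camera images.
- cradle: Fixed steel cradle for the bin rail: dark base plate 215 x 300 mm, 8 mm thick, x -40 to 175 mm, y -150 to 150 mm. Origin: bench height, under the pocket, in the nominal plane of the face of the pocket's backing plate. +x runs from that plate across the pocket to the rail, y along the rail, z up. The backing plate is fixed by eye: its face lies anywhere from x -1.5 to +1.5 mm.
- pocket (a point): Middle of the pocket's open mouth, 90 mm above the bench (cradle x 12.5, y 0). The pocket is 42 mm wide in y between side cheeks 8 mm thick. In x it is bounded by the vertical backing plate and by a sloped steel pad on the rail that leans away upwards by 0.22, parallel to the wedge; the mouth is 17.5 to 22 mm wide with the rail loose.
- rail (a joint): Slide of the grey box-section bin rail (40 x 262 x 70 mm, top 80 mm above the bench, two grey bins hung on its far side) along the cradle's +x, in m: 0 to 0.0015 at the start (loose), 0.006 when clamped on its front stops. Friction about 8 N, no spring. The wedge moves it: 22 mm per 100 mm of wedge travel.
- wedge: Loose wooden wedge, 120 mm long, 36 mm wide (y), 0.10 to 0.17 kg, point down in the holder. Origin: middle of the thin end; z up to the head, +x towards the sloped face. Plain face at x -5 mm; sloped face from x 5 mm at the tip to 25 mm at 90 mm up; then a block head, x -5 to 29, y -18 to 18, z 90 to 120 mm, to grip and strike.
- wedge_head (a point): Middle of the flat top of the wedge's head (wedge x 12, y 0, z 120 mm): where to tap. Loose in the pocket it is 155 to 177 mm above the bench; fully home 20 to 27 mm lower, so the depth at which it stops varies by some 14 mm and has to be felt. Driving takes roughly 5 to 11 N; at the stop 18 to 40 N is firm, over 80 N is forcing it.
- holder: Fixed light wooden block, 90 x 70 mm, 55 mm high, with a slot in which the wedge stands, tip 10 mm above the bench, the wedge's x and y along the holder's; lift it straight up. Origin: bench height, under the wedge's tip.
- tamper: Loose hand tamper standing on its foot, 0.36 to 0.54 kg: round black rubber foot 60 mm across, 24 mm thick, thin steel collar, round wooden handle 28 mm in diameter from 30 mm up to its plain top at 110 mm. Origin: middle of the underside of the foot; z up along the handle.
- loose_bin: Bystander: open grey steel bin 130 x 75 x 75 mm, origin at the middle of its underside. Leave alone.
- carton: Bystander: cardboard carton 120 x 90 x 70 mm, origin at the middle of its underside. Leave alone.
- tin: Bystander: round steel tin 66 mm across, 65 mm high, origin at the middle of its underside. Leave alone.

How it is judged:
By the outcome, as a careful person would: the job done as asked, in the order asked, and still so for the second after the job is handed in, with the robot touching nothing.
It also fails if it takes over 70 s, if anything falls off the work surface, if the arm or the gripper's body presses on something with over 40 N, if the wrist force passes 120 N, or if a joint passes its speed limit or range.

### The arm

A 6-joint arm with a two-finger parallel gripper is mounted at the origin on the work surface. World frame = base frame: x ahead of the robot, y to its left, z up, the work surface at z = 0. Lengths are in m, angles in degrees, forces in N, time in s.
With the tool pointing down it reaches from about 0.4 to 0.825 m from the base axis. Payload 7 kg.
Tool frame: the origin (TCP) lies on the centre line of the jaws, within the pads' length; the fingertips stand 11 mm ahead of it and the grasp point (between the pads) lies 8 mm behind it; z points along the fingers, y is the line along which they close (so a half turn about z gives the same grasp; the last joint's range is limited). The gripper opens to 88 mm and grips with 3 to 60 N. Pads are 19 mm wide; open, the fingers measure 130 mm over their backs; the gripper's body (78 mm by 193 mm) begins 47 mm behind the grasp point.
Start: joints at [-52.076, 20.546, 0.682, 0, -70.136, -16.507], TCP at [0.246, -0.628, 0.238] pointing down, gripper open.
Joint ranges: [-176.03, 176.03], [-82.01, 121.73], [-58.28, 71.71], [-173.87, 95.51], [-174.79, -0.11], [-173.66, 173.66]. Speed limits (degrees/s): [136.94, 136.94, 172.46, 180, 180, 180].

### API

Orientations are given as [roll, pitch, yaw] about the fixed x, y, z axes, in that order (R = Rz(yaw) Ry(pitch) Rx(roll)).
In Python, from plant import r, capture, camera_model, job gives the robot as it stands.
- The arm moves only by the tool drive_tool, never from a script. Its argument "increments" is a list that holds one entry, the list of rows, each a list of 5 numbers: the gripper's target within -1 to 1 (fully open at 1, half-way at 0, shut at -1), then the shift along the tool's x, y, z scaled (see below), then the turn about the tool's z scaled (see below). In form: [[[gripper, tx, ty, tz, roll], ...]]. A call has 1 to 5 rows; each row is the pose to reach, as a shift and turn from the pose commanded when the call began, along the tool's axes at that moment, turning the shorter way round; what a row does not reach only later rows make up. The controller multiplies each number of a shift by 120 mm and each number of a turn by 360 degrees. A row lasts 1/8 s, in which the tool goes at most 62.5 mm and 10.7 degrees, less where a joint would pass 70% of its speed; a pose out of reach is approached as far as the arm can. A call with a number of a shift or a turn outside -1 to 1 is refused whole. A call with a gripper value outside its range is refused whole. The fingers move at their own pace and stop on an object; "squeeze" is the grip in N (left out, the last holds). Time passes only in rows, so rows that repeat a pose let the fingers close. It gives the time, the measured TCP pose, the force, the opening and the grip force at its end, in the units of the state.
- r.get_state(): the state, without advancing time (a new reading comes with each control period).
- capture(name): name is "side" or "top"; returns the picture (384x512x3 uint8, red, green, blue); there is no depth.
- camera_model(name): a dict with "camera_matrix" (3x3 intrinsics, pixels), "rvec" (rotation vector, rad) and "tvec" (3), from world to camera coordinates, as OpenCV has them. Camera axes: x right, y down, z forward; pixel columns grow to the right and rows downward; lengths in m; the calibration is good to about 2 mm. A picture is of the moment at which its call begins. camera_model takes no time and is no camera call.
- job.close_job(): hands the job in; it is judged then, once.
The state is a dict: "time_s": time; "joints": joint angles; "qd": joint speeds; "joint_torque": joint torques, N m; "tcp_pos": TCP position; "eef_rot": TCP orientation; "contact_force": force on the tool from outside, world axes, zero at the start; "moment": the same for the moment, N m; "gripper_width": finger opening in m; "gripper_force": force on a finger pad.
Only numpy, scipy, OpenCV 4.12 (cv2) and the standard library are available. Lean on these libraries where they do the work, as an engineer would, in place of code of your own. Each camera call takes 0.05 s, during which the arm holds its last target. There are 200 camera calls.

## Working session

There is one attempt and no reset: what is moved stays moved. The work goes in short steps, Python scripts to look and compute and a tool call to move; the robot and the scene stay as the last step left them, time stands still between calls to the robot, and variables do not carry over. Pictures are saved under pics/ and viewed, at most 12 in all, crops included, and the job is handed in when it is done.

Besides the shell and the picture viewer there is one more tool, called after "Emit:" as name([rows], argument=value, ...), one row to a line, values as JSON. drive_tool: Moves the arm, as the interface text tells. Its arguments: {"type":"object","properties":{"increments":{"type":"array"},"squeeze":{"type":"number"}},"required":["increments"]}

```bash
mkdir -p pics; cat > h.py <<'E'
import numpy as np, cv2
from plant import r, capture, camera_model, job
def cam(n):
    m=camera_model(n);K=np.array(m["camera_matrix"],float);R=cv2.Rodrigues(np.array(m["rvec"],float))[0];t=np.array(m["tvec"],float).ravel()
    return K,R,t
def ray(n,px):
    K,R,t=cam(n);d=R.T@np.linalg.inv(K)@np.array([px[0],px[1],1.]);return -R.T@t,d/np.linalg.norm(d)
def onz(n,px,z):
    c,d=ray(n,px);return c+d*(z-c[2])/d[2]
def tri(a,b):
    (c1,d1),(c2,d2)=ray("top",a),ray("side",b)
    A=np.c_[d1,-d2];s=np.linalg.lstsq(A,c2-c1,rcond=None)[0]
    p,q=c1+s[0]*d1,c2+s[1]*d2;return (p+q)/2,np.linalg.norm(p-q)
def proj(n,P):
    K,R,t=cam(n);return cv2.projectPoints(np.array(P,float).reshape(-1,1,3),R,t,K,None)[0].reshape(-1,2)
def save(n,f,crop=None,s=1):
    im=capture(n)
    np.save(f"pics/{f}.npy",im)
    if crop: x0,y0,x1,y1=crop; im=im[y0:y1,x0:x1]
    im=cv2.resize(im,None,fx=s,fy=s,interpolation=cv2.INTER_CUBIC)
    cv2.imwrite(f"pics/{f}.png",im[:,:,::-1])
E
python3 - <<'E'
from h import *
save("top","t0",s=1.5);save("side","s0",s=1.5)
for n in("top","side"):
    K,R,t=cam(n);print(n,K.round(1).tolist(),(-R.T@t).round(3),R[2].round(3))
print(r.get_state())
E
```

```text
top [[493.5, 0.0, 255.9], [0.0, 493.5, 194.0], [0.0, 0.0, 1.0]] [ 3.740e-01 -1.000e-03  1.283e+00] [ 0.181 -0.002 -0.984]
side [[353.6, 0.0, 255.1], [0.0, 353.6, 191.9], [0.0, 0.0, 1.0]] [0.331 0.539 0.76 ] [ 0.277 -0.619 -0.735]
{'time_s': 0.1, 'joints': array([-5.20754366e+01,  2.05891762e+01,  6.41413201e-01, -1.82539026e-02,
       -7.01352905e+01, -1.65072353e+01]), 'qd': array([ 0.00874808, -0.00502532,  0.09119176,  0.03426728, -0.07576118,
        0.01271636]), 'joint_torque': array([ 3.48651702e-04, -5.84162843e+01,  2.93752706e+01,  7.01545045e+00,
        1.01451343e-02, -4.51615892e-05]), 'tcp_pos': array([ 0.24632604, -0.62802207,  0.23671206]), 'eef_rot': array([ 1.79915493e+02, -7.14722898e-03, -1.58588882e+02]), 'contact_force': array([-0.3073752 ,  0.71412607,  0.09871812]), 'moment': array([ 0.01159276, -0.00543563,  0.03856072]), 'gripper_force': 0.0, 'gripper_width': 0.08739294636077949}
```

View pics/t0.png

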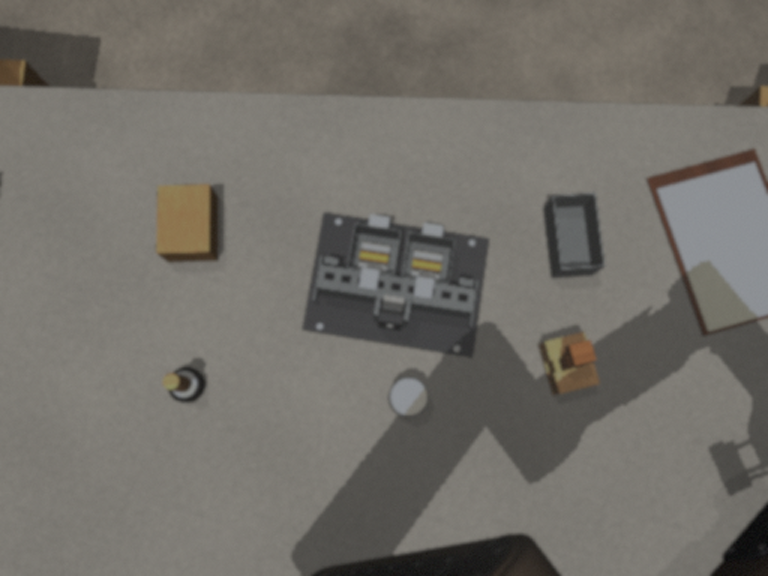

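View pics/s0.png

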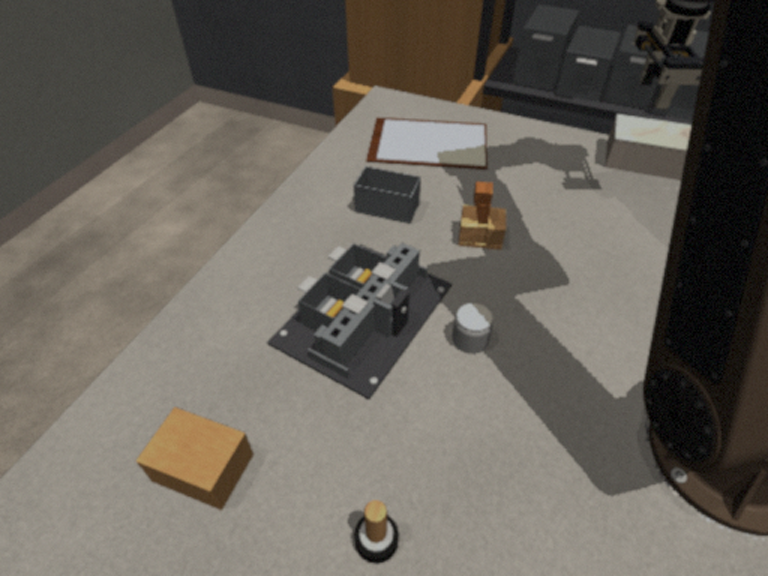

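The top view shows the tamper at (185,383), the wedge in its holder at (575,358), the cradle plate corners at about (323,212), (489,238), (472,357) and (303,330), and the tin at (408,397). These are in pixels at 1.5x. Next I'll take close crops.

```bash
python3 - <<'E'
from h import *
t=np.load("pics/t0.npy");s=np.load("pics/s0.npy")
def c(im,x,y,w,h,f): return cv2.resize(im[y:y+h,x:x+w],None,fx=f,fy=f,interpolation=cv2.INTER_CUBIC)
a=np.hstack([c(t,345,210,66,50,6),c(s,290,110,66,50,6)])
b=np.hstack([c(t,195,135,132,100,3),c(s,175,160,132,100,3)])
cv2.imwrite("pics/z0.png",np.vstack([a,b])[:,:,::-1])
# cradle base plate corners z=8mm
P=[onz("top",np.array(p)/1.5,.008) for p in[(323,212),(489,238),(472,357),(303,330)]]
for p in P: print(p.round(4))
for i in range(4): print(np.linalg.norm(P[i]-P[i-1]).round(4))
P=[onz("side",np.array(p)/1.5,.008) for p in[(369,396),(270,341),(451,289)]]
for p in P: print(p.round(4))
print("tin",onz("top",np.array((408,397))/1.5,.065))
print("tamper top",tri(np.array((172,382))/1.5,np.array((375,511))/1.5))
print("tamper foot",onz("top",np.array((186,386))/1.5,.024), onz("side",np.array((377,537))/1.5,.024))
E
```

```text
[0.7482 0.1078 0.008 ]
[ 0.7085 -0.1887  0.008 ]
[ 0.4962 -0.1593  0.008 ]
[0.5354 0.1339 0.008 ]
0.2144
0.2991
0.2143
0.2958
[0.538  0.1338 0.008 ]
[0.7449 0.1036 0.008 ]
[ 0.4932 -0.1436  0.008 ]
tin [ 0.42277489 -0.04813047  0.065     ]
tamper top (array([0.43637664, 0.32703877, 0.10376765]), np.float64(0.0027081037780317435))
tamper foot [0.43312605 0.32488192 0.024     ] [0.43434439 0.33092313 0.024     ]
```

View pics/z0.png

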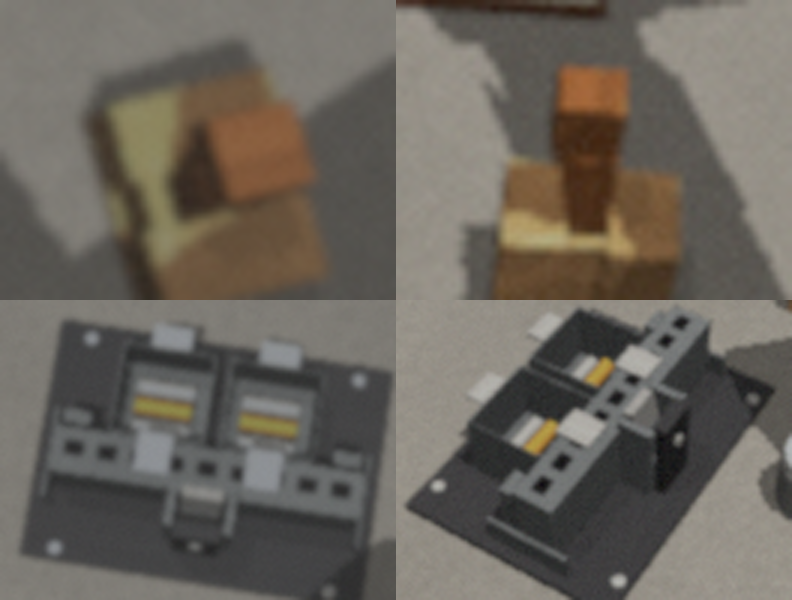

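```bash
python3 - <<'E'
from h import *
T=lambda p:(np.array(p)/6+[345,210]-.4); S=lambda p:((np.array(p)-[396,0])/6+[290,110]-.4)
print("head corners tri (far-left.. )")
for n,a,b in[("farL",(205,117),(561,66)),("farR",(288,103),None),("nearR",(314,178),None),("nearL",(224,204),None)]:
    print(n,onz("top",T(a),.13).round(4))
for b in[(561,66),(628,69),(625,114),(555,108)]: print("side",onz("side",S(b),.13).round(4))
print("holder top z.055")
for a in[(100,108),(265,70),(326,272),(155,298)]: print("top",onz("top",T(a),.055).round(4))
for b in[(508,160),(680,178),(682,258),(498,248)]: print("side",onz("side",S(b),.055).round(4))
# colours
hs=cv2.cvtColor(np.load("pics/t0.npy"),cv2.COLOR_RGB2HSV)
print(hs[224:246,375:402,0])
hs=cv2.cvtColor(np.load("pics/s0.npy"),cv2.COLOR_RGB2HSV)
print(hs[118:156,310:332,0]);print(hs[118:156,310:332,2])
E
```

```text
head corners tri (far-left.. )
farL [ 0.5094 -0.2947  0.13  ]
farR [ 0.5157 -0.3274  0.13  ]
nearR [ 0.4866 -0.3368  0.13  ]
nearL [ 0.4755 -0.3015  0.13  ]
side [ 0.517  -0.3285  0.13  ]
side [ 0.486  -0.3394  0.13  ]
side [ 0.4772 -0.3037  0.13  ]
side [ 0.5096 -0.2946  0.13  ]
holder top z.055
top [ 0.5208 -0.27    0.055 ]
top [ 0.5386 -0.3393  0.055 ]
top [ 0.4552 -0.3626  0.055 ]
top [ 0.4427 -0.2917  0.055 ]
side [ 0.5401 -0.3409  0.055 ]
side [ 0.4531 -0.3627  0.055 ]
side [ 0.4355 -0.3012  0.055 ]
side [ 0.5226 -0.2712  0.055 ]
[[18 16 15 16 15 16 15 15 15 15 15 15 15 17 19 20 22 23 19 19 18 19 18 21
  21 18 19]
 [17 16 15 15 15 16 16 15 15 16 15 15 15 16 17 19 21 19 16 19 18 20 21 17
  20 21 19]
 [18 17 15 15 15 15 15 15 15 15 15 15 15 15 17 17 17 16 14 17 16 20 21 21
  20 21 21]
 [17 16 15 15 16 15 15 14 14 14 15 14 14 14 14 15 14 13 13 13 18 20 20 21
  19 17 21]
 [17 15 15 15 14 15 15 14 13 13 13 13 13 13 13 13 13 12 12 13 16 21 19 20
  17 21 15]
 [17 15 15 15 15 14 13 13 13 13 13 12 12 13 13 13 13 13 13 12 14 15 21 17
  15 18 21]
 [17 15 15 13 13 13 12 13 12 13 13 13 12 1
[... 6792 characters left out ...]
5  87  79  83  85 132 172 151
  123 118 124 119]
 [174 178 176 181 178 177 175 177 163 148 147 145 143 142 137 150 173 165
  142 125 121 122]
 [166 171 174 172 174 172 174 174 168 167 169 168 171 168 163 165 176 172
  167 141 126 121]
 [133 136 137 134 136 138 146 146 139 134 136 138 134 132 134 152 173 174
  171 152 127 122]
 [ 99 100  96  96  96 100 109 109 105 102  99 100  96  94  96 120 143 148
  150 141 118 122]
 [ 96  96  96  94  96 102 101 100  98  93  97  95  97  88  76  92 108 109
  116 107  92  92]
 [ 96  96  96 102 101 104 103 100  97  99  96  97  97  91  79  83  92  90
   88  80  78  75]
 [ 97  98 102 103 101 102  99  99  99  97  97  98  97  89  83  81  89  87
   77  70  70  72]]
```

```bash
python3 - <<'E'
from h import *
hc=np.array([.497,-.3158]);a=np.radians(15);u=np.array([np.cos(a),np.sin(a)]);v=np.array([-np.sin(a),np.cos(a)])
for p in [(318.4,147),(324.6,147),(317.8,142),(325.2,142)]:
    for z in(.055,.06,):
        q=onz("side",p,z);print(p,z,((q[:2]-hc)@u).round(4),((q[:2]-hc)@v).round(4))
# shaft on plane v=+18mm : intersect
for p in [(318.6,148),(324.3,148),(317.6,140),(325.7,140),(317.2,136.5),(325.9,136.5),(315.6,131),(327,131)]:
    c,d=ray("side",p);s=(.018-(c[:2]-hc)@v)/(d[:2]@v);q=c+s*d;print(p,"u",((q[:2]-hc)@u).round(4),"z",q[2].round(4))
# the pocket: cheeks & plate
C=lambda p:(np.array(p)-[0,300])/3+[195,135]-.3
D=lambda p:(np.array(p)-[396,300])/3+[175,160]-.3
for n,p in[("cheekL near",(168,543)),("cheekR near",(230,545)),("cheekL far",(172,488)),("cheekR far",(236,500))]:
    print(n,[onz("top",C(p),z)[:2].round(4).tolist() for z in(.08,.09)])
E
```

```text
(318.4, 147) 0.055 0.0016 0.0125
(318.4, 147) 0.06 0.002 0.0186
(324.6, 147) 0.055 -0.0172 0.0096
(324.6, 147) 0.06 -0.0167 0.0157
(317.8, 142) 0.055 0.0043 -0.0114
(317.8, 142) 0.06 0.0047 -0.0051
(325.2, 142) 0.055 -0.0185 -0.0149
(325.2, 142) 0.06 -0.0179 -0.0086
(318.6, 148) u 0.0009 z 0.0557
(324.3, 148) u -0.0161 z 0.0579
(317.6, 140) u 0.0077 z 0.086
(325.7, 140) u -0.0159 z 0.0889
(317.2, 136.5) u 0.0105 z 0.0989
(325.9, 136.5) u -0.0146 z 0.1019
(315.6, 131) u 0.0176 z 0.1183
(327, 131) u -0.0149 z 0.1221
cheekL near [[0.54, 0.0071], [0.5386, 0.0071]]
cheekR near [[0.5397, -0.0437], [0.5383, -0.0433]]
cheekL far [[0.5859, 0.0051], [0.5841, 0.005]]
cheekR far [[0.5772, -0.0479], [0.5755, -0.0475]]
```

```bash
python3 - <<'E'
from h import *
t=sum(capture("top").astype(float) for _ in range(6))/6;s=sum(capture("side").astype(float) for _ in range(6))/6
np.save("pics/ta.npy",t);np.save("pics/sa.npy",s)
def c(im,x,y,w,h,f): return cv2.resize(np.clip(im[y:y+h,x:x+w]*1.5,0,255).astype(np.uint8),None,fx=f,fy=f,interpolation=cv2.INTER_CUBIC)
cv2.imwrite("pics/z1.png",np.hstack([c(t,240,185,40,40,10),c(s,245,180,40,40,10)])[:,:,::-1])
O=np.array([.5551,-.0178]);a=np.radians(-7.55)
def W(x,y,z): return [O[0]+x*np.cos(a)-y*np.sin(a),O[1]+x*np.sin(a)+y*np.cos(a),z]
pts={"cheek in far L":(.03,.021,.08),"cheekR":(.03,-.021,.08),"mouthL":(0,.021,.09),"mouthR":(0,-.021,.09),"holes":(.0,.0,.09)}
for k,p in pts.items():
    for n,o,x0 in(("top",(240,185),0),("side",(245,180),400)):
        print(k,n,((proj(n,[W(*p)])[0]-o+.5)*10+[x0,0]).round(0))
E
```

```text
cheek in far L top [150. 122.]
cheek in far L side [455. 208.]
cheekR top [318. 149.]
cheekR side [540. 105.]
mouthL top [131. 235.]
mouthL side [556. 228.]
mouthR top [301. 261.]
mouthR side [640. 123.]
holes top [216. 248.]
holes side [599. 175.]
```

View pics/z1.png

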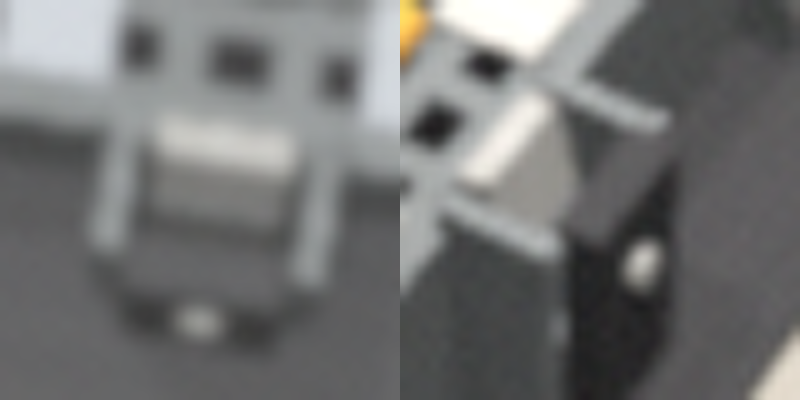

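The crops show the pocket: cheeks at about x 130 and 295 (10x top crop), with the pale pad towards the rail. In the side view the wedge's plain face is on the near side and its slope faces +x, so its yaw is about 15°. The cradle's yaw is about -7.5°. I'm setting out towards the wedge.

```bash
cat >> h.py <<'E'
def need(x,y,z,yaw):
    s=r.get_state();p=s["tcp_pos"];R=cv2.Rodrigues(np.zeros(3))[0]
    from scipy.spatial.transform import Rotation as Q
    R=Q.from_euler("xyz",s["eef_rot"],degrees=True).as_matrix()
    d=R.T@(np.array([x,y,z])-p);dy=-((yaw-s["eef_rot"][2]+180)%360-180)
    print("t",round(s["time_s"],2),"tcp",p.round(4),"yaw",s["eef_rot"].round(2),"F",np.round(s["contact_force"],1),"w",round(s["gripper_width"],4))
    print("mm",(d*1e3).round(1),"deg",round(dy,1),"units",(d/.12).round(3),round(dy/360,4))
E
python3 -c "
from h import *
need(.497,-.3158,.2,-165)"
```

```text
t 0.7 tcp [ 0.2464 -0.6284  0.2376] yaw [-180.      0.   -158.58] F [ 0.  -1.1  0.3] w 0.0878
mm [-347.4  199.5   37.6] deg 6.4 units [-2.895  1.663  0.313] 0.0178
```

Emit:
drive_tool([
  [[1,-0.5,0.28,0,0.018],[1,-1,0.55,0,0.018],[1,-1,0.55,0,0.018],[1,-1,0.55,0,0.018]],
])

```text
time_s: 1.2
tcp_pos: [0.3347, -0.5227, 0.238]
eef_rot: [-180.0, 0.0, -165.0]
contact_force: [-0.3, -0.2, 0.6]
gripper_width: 0.0879
gripper_force: 0.0
```

Emit:
drive_tool([
  [[1,-0.4,0.3,0,0],[1,-0.9,0.65,0,0],[1,-0.9,0.65,0,0],[1,-0.9,0.65,0,0]],
])

```text
time_s: 1.7
tcp_pos: [0.4182, -0.4204, 0.2375]
eef_rot: [-180.0, -0.0, -165.0]
contact_force: [-0.5, -0.0, 0.5]
gripper_width: 0.0875
gripper_force: 0.0
```

Emit:
drive_tool([
  [[1,-0.4,0.3,0,0],[1,-0.85,0.66,0,0],[1,-0.85,0.66,0,0],[1,-0.85,0.66,0,0]],
])

```text
time_s: 2.2
tcp_pos: [0.496, -0.3181, 0.2374]
eef_rot: [180.0, -0.0, -165.1]
contact_force: [-0.0, 0.0, 0.0]
gripper_width: 0.0876
gripper_force: 0.0
```

```bash
python3 -c "
from h import *
need(.497,-.3158,.108,-165)"
```

```text
t 2.2 tcp [ 0.496  -0.3181  0.2374] yaw [ 1.8000e+02 -3.0000e-02 -1.6509e+02] F [-0.  0.  0.] w 0.0876
mm [ -1.6   2.  129.4] deg -0.1 units [-0.014  0.016  1.078] -0.0002
```

Emit:
drive_tool([
  [[1,-0.014,0.018,0.3,0],[1,-0.014,0.018,0.6,0],[1,-0.014,0.018,0.85,0],[1,-0.014,0.018,0.85,0]],
])

```text
time_s: 2.7
tcp_pos: [0.4948, -0.3159, 0.1334]
eef_rot: [179.9, -0.2, -165.2]
contact_force: [0.5, -1.0, 0.3]
gripper_width: 0.0878
gripper_force: 0.0
```

```bash
python3 -c "
from h import *
need(.497,-.3158,.108,-165)
save('side','s1');save('top','t1')
def c(im,x,y,w,h,f): return cv2.resize(im[y:y+h,x:x+w],None,fx=f,fy=f,interpolation=cv2.INTER_CUBIC)
cv2.imwrite('pics/z2.png',np.hstack([c(np.load('pics/t1.npy'),335,190,80,80,5),c(np.load('pics/s1.npy'),280,80,80,80,5)])[:,:,::-1])
"
```

```text
t 2.7 tcp [ 0.4948 -0.3159  0.1334] yaw [ 179.85   -0.25 -165.22] F [ 0.5 -1.   0.3] w 0.0878
mm [-2.2 -0.5 25.4] deg -0.2 units [-0.019 -0.004  0.211] -0.0006
```

View pics/z2.png

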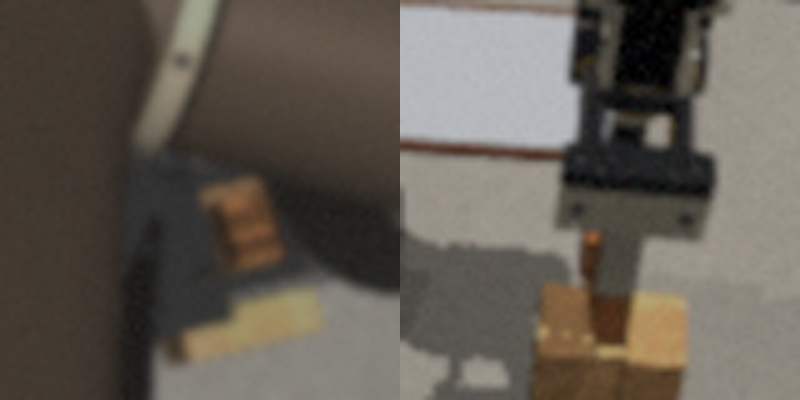

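The head lies between the open fingers: the near finger is at (620,270) in the side crop, with the head just behind it. Next I lower and close.

Emit:
drive_tool([
  [[1,-0.02,0,0.12,0],[1,-0.02,0,0.2,0],[1,-0.02,0,0.2,0],[-1,-0.02,0,0.2,0],[-1,-0.02,0,0.2,0]],
], squeeze=15)

```text
time_s: 3.42
tcp_pos: [0.5001, -0.314, 0.112]
eef_rot: [-180.0, 0.0, -165.0]
contact_force: [1.0, 0.4, -1.0]
gripper_width: 0.0732
gripper_force: 0.0
```

Emit:
drive_tool([
  [[-1,0,0,0,0],[-1,0,0,0,0],[-1,0,0,0,0]],
])

```text
time_s: 3.8
tcp_pos: [0.4999, -0.314, 0.1117]
eef_rot: [-180.0, 0.0, -165.1]
contact_force: [-0.3, 0.3, -0.1]
gripper_width: 0.0431
gripper_force: 0.0
```

Emit:
drive_tool([
  [[-1,0,0,0,0],[-1,0,0,0,0]],
])

```text
time_s: 4.05
tcp_pos: [0.4999, -0.314, 0.1116]
eef_rot: [-180.0, 0.0, -165.1]
contact_force: [-0.7, 0.0, 1.2]
gripper_width: 0.0362
gripper_force: 14.9
```

```bash
python3 -c "
from h import *
s=r.get_state();print(s['contact_force'],s['moment'],s['gripper_width'],s['gripper_force'],s['tcp_pos'],s['eef_rot'])"
```

```text
[-0.68022104  0.00826055  1.23616451] [-0.08566072 -0.02831766 -0.03392037] 0.03617136266120976 14.887107364975236 [ 0.49989973 -0.31400627  0.11160911] [-1.79994286e+02  5.35237556e-03 -1.65063333e+02]
```

Emit:
drive_tool([
  [[-1,0,0,-0.1,0],[-1,0,0,-0.4,0],[-1,0,0,-0.7,0],[-1,0,0,-1,0],[-1,0,0,-1,0]],
])

```text
time_s: 4.68
tcp_pos: [0.5013, -0.3146, 0.2356]
eef_rot: [-179.8, 0.3, -165.0]
contact_force: [-0.5, -0.5, -2.3]
gripper_width: 0.0362
gripper_force: 14.9
```

```bash
python3 -c "
from h import *
need(.567,-.0184,.23,-187.5)"
```

```text
t 4.67 tcp [ 0.5013 -0.3146  0.2356] yaw [-179.79    0.3  -165.04] F [-0.5 -0.5 -2.3] w 0.0362
mm [-139.9  269.2    5.3] deg 22.5 units [-1.166  2.243  0.045] 0.0624
```

Emit:
drive_tool([
  [[-1,-0.2,0.35,0,0.03],[-1,-0.4,0.75,0,0.0625],[-1,-0.4,0.75,0,0.0625],[-1,-0.4,0.75,0,0.0625]],
])

```text
time_s: 5.18
tcp_pos: [0.5227, -0.2143, 0.2313]
eef_rot: [180.0, -0.0, 172.6]
contact_force: [-0.5, -0.2, -1.2]
gripper_width: 0.0361
gripper_force: 15.0
```

```bash
python3 -c "
from h import *
need(.578,-.02,.23,-187.5)"
```

```text
t 5.17 tcp [ 0.5227 -0.2143  0.2313] yaw [ 1.8000e+02 -5.0000e-02  1.7257e+02] F [-0.5 -0.2 -1.2] w 0.0361
mm [-29.7 199.8   1.2] deg 0.1 units [-0.247  1.665  0.01 ] 0.0002
```

Emit:
drive_tool([
  [[-1,-0.07,0.4,0,0],[-1,-0.13,0.85,0,0],[-1,-0.13,0.85,0,0],[-1,-0.13,0.85,0,0]],
])

```text
time_s: 5.68
tcp_pos: [0.5516, -0.1163, 0.2312]
eef_rot: [-180.0, -0.0, 172.5]
contact_force: [-0.0, -0.2, -1.4]
gripper_width: 0.0357
gripper_force: 15.0
```

Emit:
drive_tool([
  [[-1,-0.06,0.4,0,0],[-1,-0.12,0.8,0,0],[-1,-0.12,0.8,0,0],[-1,-0.12,0.8,0,0]],
])

```text
time_s: 6.18
tcp_pos: [0.5785, -0.0235, 0.2313]
eef_rot: [-180.0, -0.0, 172.4]
contact_force: [-0.1, -0.3, -2.1]
gripper_width: 0.0361
gripper_force: 15.0
```

```bash
python3 -c "
from h import *
need(.578,-.02,.23,-187.5)
save('side','s2');save('top','t2')
def c(im,x,y,w,h,f): return cv2.resize(np.clip(im[y:y+h,x:x+w]*1.5,0,255).astype(np.uint8),None,fx=f,fy=f,interpolation=cv2.INTER_CUBIC)
cv2.imwrite('pics/z3.png',np.hstack([c(np.load('pics/t2.npy'),220,150,80,80,5),c(np.load('pics/s2.npy'),225,140,80,80,5)])[:,:,::-1])
"
```

```text
t 6.17 tcp [ 0.5785 -0.0235  0.2313] yaw [-1.7998e+02 -4.0000e-02  1.7240e+02] F [-0.1 -0.3 -2.1] w 0.0361
mm [1.  3.4 1.3] deg -0.1 units [0.008 0.029 0.011] -0.0003
```

View pics/z3.png

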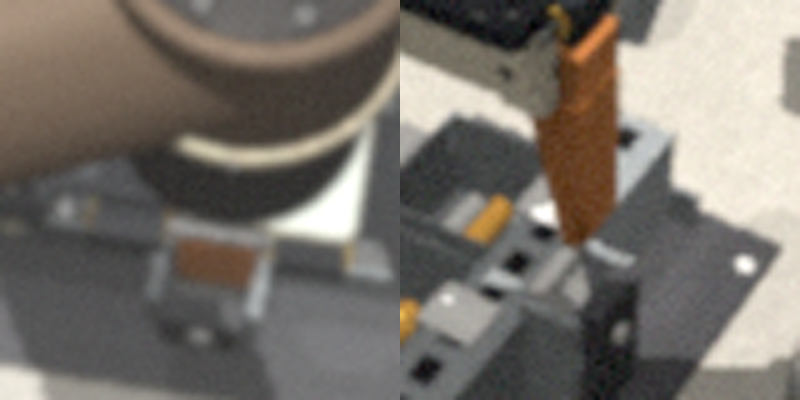

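The wedge hangs over the pocket. Its plain face spans (178..254, 238..282) in the top crop and its tip is near (578,240) in the side crop. I'm computing the tip's position relative to the pocket cheeks.

```bash
python3 - <<'E'
from h import *
t=np.load("pics/t2.npy");s=np.load("pics/s2.npy")
def mask(im):
    h=cv2.cvtColor(im,cv2.COLOR_RGB2HSV);return cv2.inRange(h,(5,120,35),(15,255,255))
for n,im,(x,y,w,hh) in(("top",t,(220,190,80,20)),("top",t,(248,194,30,16)),("side",s,(325-90,150,60,42))):
    m=mask(im)[y:y+hh,x:x+w]
    c=max(cv2.findContours(m,0,2)[0],key=cv2.contourArea);b=cv2.approxPolyDP(c,1.2,True)[:,0]+[x,y];print(n,b.tolist())
O=np.array([.5551,-.0178]);a=np.radians(-7.55);u=np.array([np.cos(a),np.sin(a)]);v=np.array([-u[1],u[0]])
C=lambda p:np.array(p)/5+[220,150]-.4;D=lambda p:(np.array(p)-[400,0])/5+[225,140]-.4
zt=.1297
for n,P in(("top",[C((182,277)),C((250,284))]),("side",[D((568,243)),D((592,238))])):
    for p in P:
        q=onz(n,p,zt)[:2]-O;print(n,p,"x,y cradle mm",(q@u*1e3).round(1),(q@v*1e3).round(1))
# cheeks in same picture, assume z .09
for p in[(152,293),(258,308),(170,243),(163,290),(248,303)]:
    q=onz("top",C(p),.09)[:2]-O;print(p,(q@u*1e3).round(1),(q@v*1e3).round(1))
print("tcp",[((np.array([.5785,-.0235])-O)@e*1e3).round(1) for e in(u,v)])
E
```

```text
top [[257, 199], [258, 202], [261, 202], [260, 199]]
top [[257, 199], [258, 202], [261, 202], [260, 199]]
side [[267, 150], [257, 150], [257, 161], [253, 164], [253, 172], [257, 180], [258, 188], [264, 185], [267, 179]]
top [256. 205.] x,y cradle mm 2.2 13.2
top [269.6 206.4] x,y cradle mm 4.0 -19.1
side [258.2 188.2] x,y cradle mm 10.0 14.0
side [263.  187.2] x,y cradle mm 1.7 5.0
(152, 293) -1.6 27.1
(258, 308) -0.7 -25.2
(170, 243) 24.3 22.3
(163, 290) 0.7 22.0
(248, 303) 0.9 -20.0
tcp [np.float64(23.9), np.float64(-2.6)]
```

Emit:
drive_tool([
  [[-1,0,0.03,0.1,0],[-1,0,0.03,0.2,0],[-1,0,0.03,0.3,0],[-1,0,0.03,0.4,0],[-1,0,0.03,0.4,0]],
])

```text
time_s: 6.9
tcp_pos: [0.5786, -0.0189, 0.1821]
eef_rot: [-180.0, -0.1, 172.4]
contact_force: [0.3, -0.2, -2.0]
gripper_width: 0.0356
gripper_force: 15.0
```

Emit:
drive_tool([
  [[-1,0,0,0.05,0],[-1,0,0,0.1,0],[-1,0,0,0.15,0],[-1,0,0,0.15,0]],
])

```text
time_s: 7.4
tcp_pos: [0.5789, -0.0188, 0.165]
eef_rot: [-180.0, -0.1, 172.4]
contact_force: [0.6, 0.2, -2.1]
gripper_width: 0.0361
gripper_force: 15.0
```

Emit:
drive_tool([
  [[-1,0.01,0,0.03,0],[-1,0.015,0,0.06,0],[-1,0.015,0,0.06,0]],
])

```text
time_s: 7.78
tcp_pos: [0.5776, -0.0184, 0.1582]
eef_rot: [180.0, 0.0, 172.4]
contact_force: [0.7, 0.1, -1.2]
gripper_width: 0.0359
gripper_force: 15.0
```

Emit:
drive_tool([
  [[-1,0,0,0.03,0],[-1,0,0,0.05,0],[-1,0,0,0.05,0]],
])

```text
time_s: 8.15
tcp_pos: [0.5776, -0.0185, 0.1522]
eef_rot: [180.0, 0.0, 172.4]
contact_force: [0.8, 0.0, -2.7]
gripper_width: 0.0359
gripper_force: 15.0
```

Emit:
drive_tool([
  [[-1,0,0,0.03,0],[-1,0,0,0.05,0],[-1,0,0,0.05,0]],
])

```text
time_s: 8.52
tcp_pos: [0.5776, -0.0185, 0.1461]
eef_rot: [-180.0, -0.0, 172.4]
contact_force: [1.6, -0.2, -2.1]
gripper_width: 0.036
gripper_force: 15.0
```

Emit:
drive_tool([
  [[-1,0,0,0.02,0],[-1,0,0,0.035,0],[-1,0,0,0.035,0]],
])

```text
time_s: 8.9
tcp_pos: [0.5776, -0.0186, 0.1432]
eef_rot: [-180.0, 0.0, 172.5]
contact_force: [-1.8, 0.6, 6.5]
gripper_width: 0.036
gripper_force: 15.0
```

Emit:
drive_tool([
  [[-1,0.005,0,-0.008,0],[0.3,0.005,0,-0.008,0],[0.3,0.005,0,-0.008,0],[0.3,0.005,0,-0.008,0]],
])

```text
time_s: 9.4
tcp_pos: [0.5768, -0.0184, 0.143]
eef_rot: [-180.0, -0.0, 172.4]
contact_force: [-0.5, 0.3, -0.1]
gripper_width: 0.0559
gripper_force: 0.0
```

Emit:
drive_tool([
  [[0.3,0,0,0,0],[0.3,0,0,-0.3,0],[0.3,0,0,-0.8,0],[0.3,0,0,-0.8,0],[0.3,0,0,-0.8,0]],
])

```text
time_s: 10.02
tcp_pos: [0.5767, -0.0183, 0.2391]
eef_rot: [180.0, 0.0, 172.4]
contact_force: [1.0, -0.9, -0.1]
gripper_width: 0.057
gripper_force: 0.0
```

```bash
python3 -c "
from h import *
need(.434,.327,.24,-187.5)
save('side','s3');save('top','t3')
def c(im,x,y,w,h,f): return cv2.resize(np.clip(im[y:y+h,x:x+w]*1.5,0,255).astype(np.uint8),None,fx=f,fy=f,interpolation=cv2.INTER_CUBIC)
cv2.imwrite('pics/z4.png',np.hstack([c(np.load('pics/t3.npy'),220,150,80,80,5),c(np.load('pics/s3.npy'),225,140,80,80,5)])[:,:,::-1])
"
```

```text
t 10.03 tcp [ 0.5767 -0.0183  0.2391] yaw [1.7997e+02 2.0000e-02 1.7243e+02] F [ 1.  -0.9 -0.1] w 0.057
mm [187.  323.5  -0.7] deg -0.1 units [ 1.558  2.696 -0.006] -0.0002
```

View pics/z4.png

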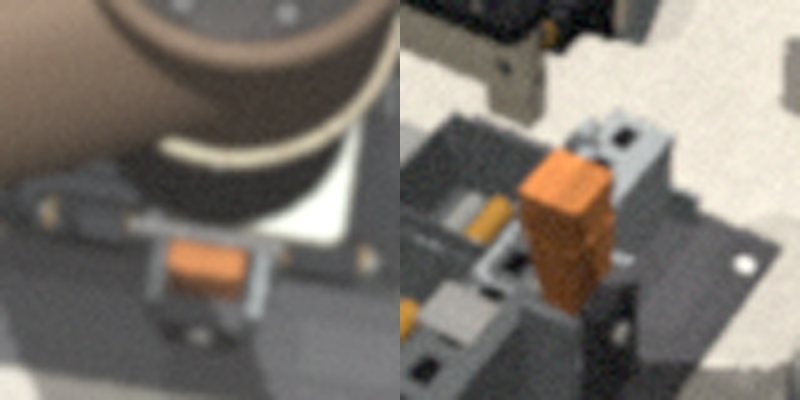

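The wedge stands upright in the pocket with its slope towards the rail. The head top is at about (206,262) in the top crop and (567,183) in the side crop. Next is the tamper.

Emit:
drive_tool([
  [[1,0.26,0.45,0,0],[1,0.52,0.9,0,0],[1,0.52,0.9,0,0],[1,0.52,0.9,0,0]],
])

```text
time_s: 10.62
tcp_pos: [0.5289, 0.097, 0.2384]
eef_rot: [-179.9, -0.1, 172.5]
contact_force: [0.6, 0.2, 0.1]
gripper_width: 0.0866
gripper_force: 0.0
```

Emit:
drive_tool([
  [[1,0.26,0.45,0,0],[1,0.52,0.9,0,0],[1,0.52,0.9,0,0],[1,0.52,0.9,0,0]],
])

```text
time_s: 11.12
tcp_pos: [0.4819, 0.2113, 0.2386]
eef_rot: [-179.9, -0.0, 172.4]
contact_force: [0.4, -0.9, 0.4]
gripper_width: 0.0878
gripper_force: 0.0
```

Emit:
drive_tool([
  [[1,0.26,0.45,0,0],[1,0.52,0.9,0,0],[1,0.52,0.9,0,0],[1,0.52,0.9,0,0]],
])

```text
time_s: 11.62
tcp_pos: [0.4347, 0.3262, 0.2387]
eef_rot: [-179.9, -0.0, 172.4]
contact_force: [-0.5, 0.3, 0.2]
gripper_width: 0.0876
gripper_force: 0.0
```

```bash
python3 -c "
from h import *
need(.434,.327,.08,-187.5)
t=np.load('pics/s3.npy')
# wedge head top estimate from clean top+side pictures now
save('side','s4');save('top','t4')
def c(im,x,y,w,h,f): return cv2.resize(np.clip(im[y:y+h,x:x+w]*1.3,0,255).astype(np.uint8),None,fx=f,fy=f,interpolation=cv2.INTER_CUBIC)
T=np.load('pics/t4.npy');S=np.load('pics/s4.npy')
a=np.hstack([c(T,235,180,50,50,8)[:300],c(S,235,155,50,50,8)[:300]])
b=np.hstack([c(T,80,210,100,75,4),c(S,200,290,100,75,4)])
cv2.imwrite('pics/z5.png',np.vstack([a,b])[:,:,::-1])
print(r.get_state()['joints'].round(1))
"
```

```text
t 11.62 tcp [0.4347 0.3262 0.2387] yaw [-1.7994e+02 -2.0000e-02  1.7236e+02] F [-0.5  0.3  0.2] w 0.0876
mm [  0.7   0.9 158.7] deg -0.1 units [0.006 0.008 1.322] -0.0004
[  57.5    8.1  -15.9    0.   -66.1 -155.2]
```

View pics/z5.png

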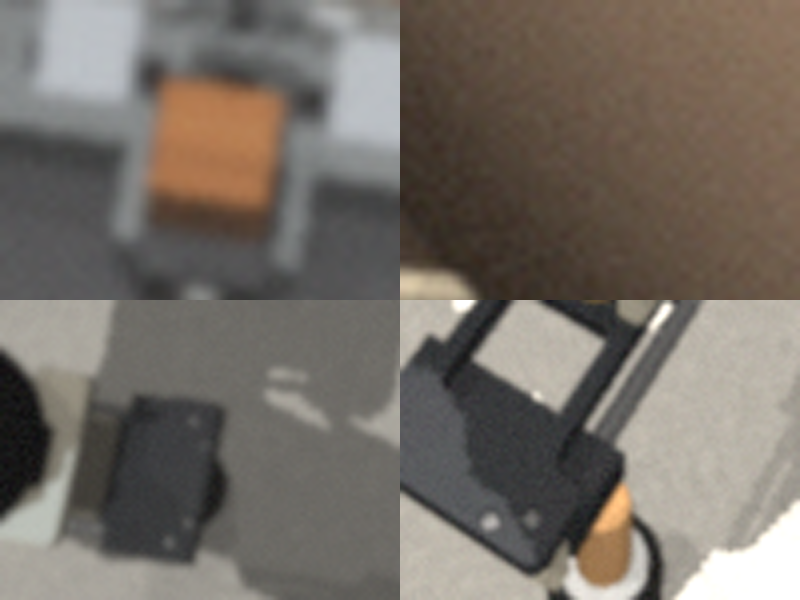

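The wedge head's top face is at (150..288, 78..208) in the top crop. The tamper handle stands under the gripper, lower right. Now I descend on the tamper.

Emit:
drive_tool([
  [[1,0.006,0.008,0.4,0],[1,0.006,0.008,0.8,0],[1,0.006,0.008,0.9,0],[1,0.006,0.008,0.9,0]],
])

```text
time_s: 12.22
tcp_pos: [0.4341, 0.3278, 0.1315]
eef_rot: [-180.0, 0.0, 172.4]
contact_force: [0.2, 1.1, 0.2]
gripper_width: 0.0875
gripper_force: 0.0
```

Emit:
drive_tool([
  [[1,0,0,0.15,0],[1,0,0,0.3,0],[1,0,0,0.4,0],[1,0,0,0.4,0],[-1,0,0,0.4,0]],
], squeeze=30)

```text
time_s: 12.85
tcp_pos: [0.4339, 0.329, 0.0842]
eef_rot: [179.9, 0.1, 172.4]
contact_force: [-0.4, -0.7, -0.2]
gripper_width: 0.0822
gripper_force: 0.0
```

Emit:
drive_tool([
  [[-1,0,0,0,0],[-1,0,0,0,0],[-1,0,0,0,0],[-1,0,0,0,0],[-1,0,0,0,0]],
])

```text
time_s: 13.48
tcp_pos: [0.4334, 0.3285, 0.0831]
eef_rot: [-180.0, -0.0, 172.4]
contact_force: [0.2, -0.4, -0.7]
gripper_width: 0.0334
gripper_force: 0.0
```

```bash
python3 - <<'E'
from h import *
s=r.get_state();print(s['gripper_width'],s['gripper_force'],s['tcp_pos'],s['contact_force'],s['moment'])
T=lambda p:np.array(p)/8+[235,180]-.4;D=lambda p:(np.array(p)-[400,0])/5+[225,140]-.4
tc=np.mean([T(p) for p in[(160,78),(288,92),(275,208),(150,192)]],0);sc=np.mean([D(p) for p in[(558,152),(612,172),(580,214),(522,192)]],0)
print(tri(tc,sc)); print(onz("top",tc,.162),onz("side",sc,.162))
O=np.array([.5551,-.0178]);a=np.radians(-7.55);u=np.array([np.cos(a),np.sin(a)]);v=np.array([-u[1],u[0]])
p=tri(tc,sc)[0][:2]-O;print(p@u,p@v)
E
```

```text
0.03344564327878062 0.0 [0.43338485 0.32845265 0.08311647] [ 0.2355656  -0.38680029 -0.69844508] [-0.0249729   0.00512238 -0.05871126]
(array([ 0.57263886, -0.01811674,  0.1573669 ]), np.float64(0.00012847793802378392))
[ 0.57188217 -0.01803197  0.162     ] [ 0.57071704 -0.01383502  0.162     ]
0.01742842742463821 0.001990464202850165
```

Emit:
drive_tool([
  [[-1,0,0,0,0],[-1,0,0,0,0],[-1,0,0,0,0]],
], squeeze=60)

```text
time_s: 13.85
tcp_pos: [0.4334, 0.3284, 0.0831]
eef_rot: [-180.0, -0.0, 172.4]
contact_force: [0.1, -0.4, 0.1]
gripper_width: 0.027
gripper_force: 60.0
```

Emit:
drive_tool([
  [[-1,0,0,-0.1,0],[-1,0,0,-0.4,0],[-1,0,0,-0.8,0],[-1,0,0,-1,0],[-1,0,0,-1,0]],
])

```text
time_s: 14.48
tcp_pos: [0.4338, 0.3291, 0.2051]
eef_rot: [179.8, 0.1, 172.4]
contact_force: [0.0, 0.3, -5.1]
gripper_width: 0.0267
gripper_force: 60.0
```

Emit:
drive_tool([
  [[-1,0,0,-0.4,0],[-1,0,0,-0.8,0],[-1,0,0,-0.8,0],[-1,0,0,-0.8,0]],
])

```text
time_s: 14.98
tcp_pos: [0.4324, 0.3278, 0.2968]
eef_rot: [-179.9, -0.1, 172.4]
contact_force: [0.0, 0.0, -5.7]
gripper_width: 0.027
gripper_force: 60.0
```

```bash
python3 - <<'E'
from h import *
need(.572,-.0181,.29,-187.5)
t=capture('top');np.save('pics/t5.npy',t);s=capture('side');np.save('pics/s5.npy',s)
E
```

```text
t 14.97 tcp [0.4324 0.3278 0.2968] yaw [-1.7986e+02 -1.5000e-01  1.7241e+02] F [ 0.   0.  -5.7] w 0.027
mm [-184.1 -324.4    7.1] deg -0.1 units [-1.534 -2.703  0.059] -0.0002
```

Emit:
drive_tool([
  [[-1,-0.2,-0.35,0,0],[-1,-0.51,-0.9,0,0],[-1,-0.51,-0.9,0,0],[-1,-0.51,-0.9,0,0]],
])

```text
time_s: 15.58
tcp_pos: [0.4797, 0.2122, 0.2978]
eef_rot: [-179.9, -0.1, 172.3]
contact_force: [-0.7, 0.1, -5.7]
gripper_width: 0.0269
gripper_force: 60.0
```

Emit:
drive_tool([
  [[-1,-0.26,-0.45,0,0],[-1,-0.51,-0.9,0,0],[-1,-0.51,-0.9,0,0],[-1,-0.51,-0.9,0,0]],
])

```text
time_s: 16.08
tcp_pos: [0.5261, 0.0988, 0.2983]
eef_rot: [-180.0, -0.1, 172.4]
contact_force: [-0.2, 0.8, -5.7]
gripper_width: 0.0265
gripper_force: 60.0
```

Emit:
drive_tool([
  [[-1,-0.26,-0.45,0,0],[-1,-0.51,-0.9,0.05,0],[-1,-0.51,-0.9,0.1,0],[-1,-0.51,-0.9,0.1,0]],
])

```text
time_s: 16.58
tcp_pos: [0.5723, -0.0157, 0.286]
eef_rot: [-180.0, -0.1, 172.5]
contact_force: [0.6, 0.9, -4.2]
gripper_width: 0.0272
gripper_force: 60.0
```

```bash
python3 - <<'E'
from h import *
need(.572,-.0181,.26,-187.5)
save('side','s6',s=1.5)
E
```

```text
t 16.57 tcp [ 0.5723 -0.0157  0.286 ] yaw [-1.7999e+02 -1.1000e-01  1.7247e+02] F [ 0.6  0.9 -4.2] w 0.0272
mm [-0.1 -2.4 26. ] deg -0.0 units [-0.001 -0.02   0.217] -0.0001
```

View pics/s6.png

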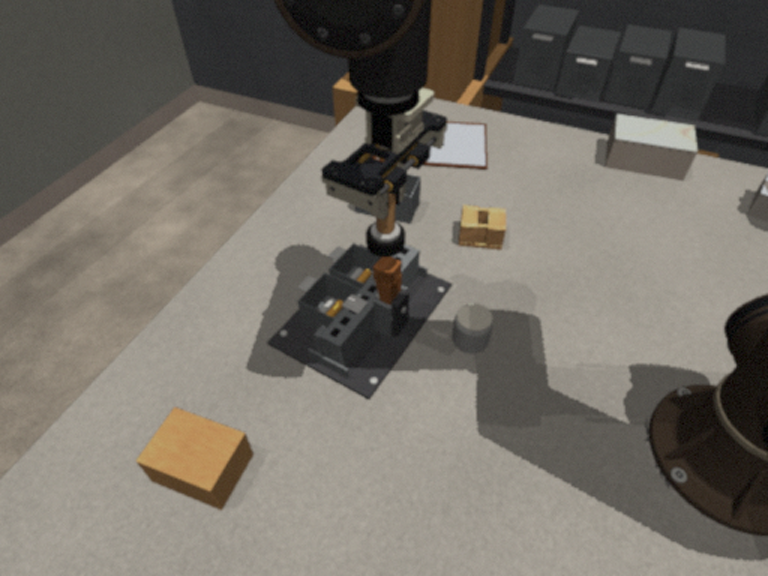

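The tamper hangs upright with its foot at (385,240), right above the wedge head at (388,268). Now I lower it gently.

Emit:
drive_tool([
  [[-1,0,-0.02,0.1,0],[-1,0,-0.02,0.2,0],[-1,0,-0.02,0.28,0],[-1,0,-0.02,0.28,0]],
])

```text
time_s: 17.12
tcp_pos: [0.5718, -0.0192, 0.2523]
eef_rot: [-180.0, -0.1, 172.5]
contact_force: [-0.4, -0.4, -3.6]
gripper_width: 0.0269
gripper_force: 60.0
```

Emit:
drive_tool([
  [[-1,0,0,0.025,0],[-1,0,0,0.05,0],[-1,0,0,0.07,0],[-1,0,0,0.07,0]],
])

```text
time_s: 17.62
tcp_pos: [0.5723, -0.0193, 0.245]
eef_rot: [-180.0, -0.0, 172.4]
contact_force: [-0.5, -0.9, -5.0]
gripper_width: 0.0273
gripper_force: 60.0
```

Emit:
drive_tool([
  [[-1,0,0,0.015,0],[-1,0,0,0.03,0],[-1,0,0,0.03,0]],
])

```text
time_s: 18.0
tcp_pos: [0.5726, -0.0194, 0.2421]
eef_rot: [-180.0, 0.0, 172.4]
contact_force: [-1.7, 0.9, 0.8]
gripper_width: 0.0271
gripper_force: 60.0
```

Emit:
drive_tool([
  [[-1,0,0,0.015,0],[-1,0,0,0.03,0],[-1,0,0,0.03,0]],
])

```text
time_s: 18.38
tcp_pos: [0.5729, -0.0194, 0.239]
eef_rot: [180.0, 0.1, 172.4]
contact_force: [-1.9, 0.6, 4.7]
gripper_width: 0.0271
gripper_force: 60.0
```

Emit:
drive_tool([
  [[-1,0,0,0.02,0],[-1,0,0,0.035,0],[-1,0,0,0.05,0],[-1,0,0,0.05,0]],
])

```text
time_s: 18.88
tcp_pos: [0.5728, -0.0193, 0.2327]
eef_rot: [180.0, 0.1, 172.5]
contact_force: [-1.4, -0.2, 4.1]
gripper_width: 0.0267
gripper_force: 60.0
```

Emit:
drive_tool([
  [[-1,0,0,0.02,0],[-1,0,0,0.035,0],[-1,0,0,0.05,0],[-1,0,0,0.05,0]],
])

```text
time_s: 19.38
tcp_pos: [0.5727, -0.0193, 0.2265]
eef_rot: [180.0, 0.1, 172.4]
contact_force: [-1.8, -0.6, 4.8]
gripper_width: 0.0268
gripper_force: 60.0
```

Steady driving at about 9.5 N net. From here I use finer steps.

Emit:
drive_tool([
  [[-1,0,0,0.012,0],[-1,0,0,0.025,0],[-1,0,0,0.025,0]],
])

```text
time_s: 19.75
tcp_pos: [0.5727, -0.0193, 0.2234]
eef_rot: [180.0, 0.0, 172.4]
contact_force: [-2.2, 0.4, 4.1]
gripper_width: 0.0268
gripper_force: 60.0
```

Emit:
drive_tool([
  [[-1,0,0,0.01,0],[-1,0,0,0.017,0],[-1,0,0,0.017,0]],
])

```text
time_s: 20.12
tcp_pos: [0.5727, -0.0193, 0.2213]
eef_rot: [180.0, 0.0, 172.4]
contact_force: [-2.6, -0.2, 5.4]
gripper_width: 0.0271
gripper_force: 60.0
```

Emit:
drive_tool([
  [[-1,0,0,0.008,0],[-1,0,0,0.015,0],[-1,0,0,0.015,0]],
])

```text
time_s: 20.5
tcp_pos: [0.573, -0.0193, 0.2207]
eef_rot: [180.0, 0.1, 172.5]
contact_force: [-5.2, 0.6, 11.7]
gripper_width: 0.0271
gripper_force: 60.0
```

Emit:
drive_tool([
  [[-1,0,0,0.006,0],[-1,0,0,0.012,0],[-1,0,0,0.012,0]],
])

```text
time_s: 20.88
tcp_pos: [0.5732, -0.0194, 0.2207]
eef_rot: [180.0, 0.2, 172.5]
contact_force: [-7.9, 1.2, 20.0]
gripper_width: 0.0269
gripper_force: 60.0
```

Emit:
drive_tool([
  [[-1,0,0,0.004,0],[-1,0,0,0.007,0],[-1,0,0,0.007,0]],
])

```text
time_s: 21.25
tcp_pos: [0.5734, -0.0194, 0.2207]
eef_rot: [180.0, 0.2, 172.5]
contact_force: [-9.2, 1.9, 25.5]
gripper_width: 0.0275
gripper_force: 60.0
```

Emit:
drive_tool([
  [[-1,0,0,-0.02,0],[-1,0,0,-0.05,0],[-1,0,0,-0.3,0],[-1,0,0,-0.6,0],[-1,0,0,-0.6,0]],
])

```text
time_s: 21.88
tcp_pos: [0.5737, -0.019, 0.2905]
eef_rot: [179.9, 0.2, 172.4]
contact_force: [-0.6, -0.5, -5.8]
gripper_width: 0.0271
gripper_force: 60.0
```

```bash
python3 - <<'E'
from h import *
need(.433,.3284,.297,-187.5)
E
```

```text
t 21.88 tcp [ 0.5737 -0.019   0.2905] yaw [179.92   0.2  172.44] F [-0.6 -0.5 -5.8] w 0.0271
mm [185.1 325.9  -6.7] deg -0.1 units [ 1.543  2.716 -0.056] -0.0002
```

The wedge stopped at about 31 N net with no further travel. Now I return the tamper to its spot.

Emit:
drive_tool([
  [[-1,0.2,0.35,0,0],[-1,0.51,0.9,0,0],[-1,0.51,0.9,0,0],[-1,0.51,0.9,0,0]],
])

```text
time_s: 22.38
tcp_pos: [0.5251, 0.0967, 0.2872]
eef_rot: [-180.0, -0.1, 172.5]
contact_force: [-0.4, 0.1, -5.1]
gripper_width: 0.0273
gripper_force: 60.0
```

Emit:
drive_tool([
  [[-1,0.26,0.45,0,0],[-1,0.51,0.9,0,0],[-1,0.51,0.9,0,0],[-1,0.51,0.9,0,0]],
])

```text
time_s: 22.88
tcp_pos: [0.4796, 0.2103, 0.2879]
eef_rot: [-179.9, -0.1, 172.4]
contact_force: [-0.2, -0.5, -3.7]
gripper_width: 0.0269
gripper_force: 60.0
```

Emit:
drive_tool([
  [[-1,0.26,0.45,0,0],[-1,0.52,0.91,0.4,0],[-1,0.52,0.91,0.8,0],[-1,0.52,0.91,0.9,0],[-1,0.52,0.91,0.9,0]],
])

```text
time_s: 23.5
tcp_pos: [0.4331, 0.3261, 0.1806]
eef_rot: [-179.9, -0.0, 172.4]
contact_force: [0.9, -1.2, -4.3]
gripper_width: 0.0274
gripper_force: 60.0
```

```bash
python3 - <<'E'
from h import *
need(.433,.3284,.084,-187.5)
save('side','s7')
def c(im,x,y,w,h,f): return cv2.resize(np.clip(im[y:y+h,x:x+w]*1.4,0,255).astype(np.uint8),None,fx=f,fy=f,interpolation=cv2.INTER_CUBIC)
save('top','t7')
cv2.imwrite('pics/z7.png',np.hstack([c(np.load('pics/t7.npy'),200,140,130,100,3),c(np.load('pics/s7.npy'),200,280,130,100,3)])[:,:,::-1])
E
```

```text
t 23.5 tcp [0.4331 0.3261 0.1806] yaw [-179.89   -0.    172.36] F [ 0.9 -1.2 -4.3] w 0.0274
mm [ 0.4  2.5 96.6] deg -0.1 units [0.003 0.021 0.805] -0.0004
```

View pics/z7.png

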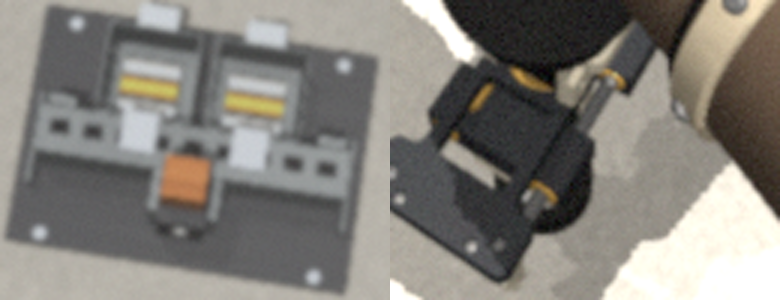

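The wedge is seated in the pocket at (187,180) in the top crop, and the rail and bins are in order. The tamper hangs over its spot, so I lower it.

Emit:
drive_tool([
  [[-1,0,0,0.25,0],[-1,0,0,0.5,0],[-1,0,0,0.7,0],[-1,0,0,0.74,0],[-1,0,0,0.74,0]],
])

```text
time_s: 24.22
tcp_pos: [0.4331, 0.3279, 0.0935]
eef_rot: [179.9, 0.1, 172.4]
contact_force: [-0.2, -0.1, -4.4]
gripper_width: 0.0268
gripper_force: 60.0
```

Emit:
drive_tool([
  [[-1,0,0,0.01,0],[-1,0,0,0.02,0],[-1,0,0,0.03,0],[-1,0,0,0.03,0]],
])

```text
time_s: 24.72
tcp_pos: [0.432, 0.3274, 0.0884]
eef_rot: [-180.0, -0.0, 172.4]
contact_force: [-0.1, 0.2, -5.2]
gripper_width: 0.027
gripper_force: 60.0
```

Emit:
drive_tool([
  [[-1,0,0,0.01,0],[-1,0,0,0.02,0],[-1,0,0,0.03,0],[-1,0,0,0.03,0]],
])

```text
time_s: 25.22
tcp_pos: [0.432, 0.3274, 0.0846]
eef_rot: [-180.0, -0.0, 172.4]
contact_force: [0.5, 0.2, -4.7]
gripper_width: 0.0272
gripper_force: 60.0
```

Emit:
drive_tool([
  [[-1,0,0,0.006,0],[-1,0,0,0.012,0],[-1,0,0,0.012,0]],
])

```text
time_s: 25.6
tcp_pos: [0.432, 0.3274, 0.0833]
eef_rot: [-180.0, -0.0, 172.4]
contact_force: [0.4, -0.0, -5.0]
gripper_width: 0.0273
gripper_force: 60.0
```

Emit:
drive_tool([
  [[-1,0,0,0.006,0],[-1,0,0,0.01,0],[-1,0,0,0.01,0]],
])

```text
time_s: 25.98
tcp_pos: [0.4322, 0.3276, 0.0831]
eef_rot: [180.0, 0.0, 172.5]
contact_force: [-3.8, -0.6, 5.9]
gripper_width: 0.0276
gripper_force: 60.0
```

Emit:
drive_tool([
  [[-1,0,0,0.004,0],[-1,0,0,0.008,0],[-1,0,0,0.008,0]],
])

```text
time_s: 26.35
tcp_pos: [0.4323, 0.3276, 0.0831]
eef_rot: [180.0, 0.1, 172.5]
contact_force: [-7.1, -3.4, 15.1]
gripper_width: 0.0274
gripper_force: 60.0
```

On the bench. I ease off and open.

Emit:
drive_tool([
  [[-1,0,0,-0.013,0],[1,0,0,-0.013,0],[1,0,0,-0.013,0],[1,0,0,-0.013,0],[1,0,0,-0.013,0]],
])

```text
time_s: 26.98
tcp_pos: [0.4321, 0.3275, 0.0827]
eef_rot: [180.0, 0.0, 172.4]
contact_force: [-0.6, -0.7, 0.1]
gripper_width: 0.0618
gripper_force: 0.0
```

Emit:
drive_tool([
  [[1,0,0,0,0],[1,0,0,0,0],[1,0,0,-0.2,0],[1,0,0,-0.5,0],[1,0,0,-0.9,0]],
])

```text
time_s: 27.6
tcp_pos: [0.4316, 0.3268, 0.191]
eef_rot: [-179.9, -0.1, 172.4]
contact_force: [0.6, 0.1, -0.4]
gripper_width: 0.0876
gripper_force: 0.0
```

Emit:
drive_tool([
  [[1,0,0,-0.4,0],[1,0,-0.5,-0.6,0],[1,0,-0.9,-0.6,0],[1,0,-0.9,-0.6,0]],
])

```text
time_s: 28.1
tcp_pos: [0.4172, 0.2179, 0.2637]
eef_rot: [179.9, 0.0, 172.3]
contact_force: [0.2, 0.9, 0.5]
gripper_width: 0.0877
gripper_force: 0.0
```

```bash
python3 - <<'E'
from h import *
need(.433,.3284,.084,-187.5)
save('side','s8',s=1.5);save('top','t8')
E
```

```text
t 28.1 tcp [0.4172 0.2179 0.2637] yaw [1.7990e+02 4.0000e-02 1.7232e+02] F [0.2 0.9 0.5] w 0.0877
mm [ -0.8 111.3 179.9] deg -0.2 units [-0.007  0.928  1.499] -0.0005
```

View pics/s8.png

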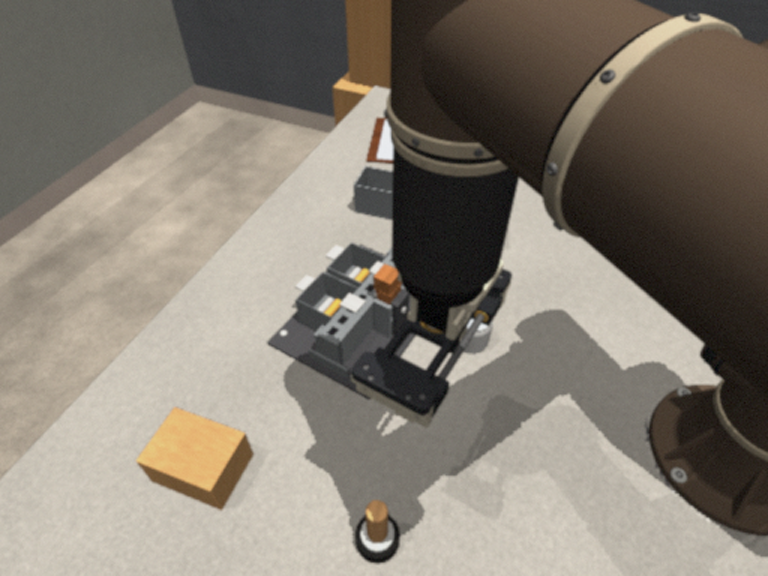

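The tamper stands upright at its old place (377,535) and the wedge sits low in the cradle at (388,280). The arm is clear of everything. I'm handing in the job.

```bash
python3 -c "
from h import *
print(job.close_job())"
```

```text
the job is handed in; nothing more can be done
None
```

The job is handed in after about 28 s of arm time: I pressed the wedge down with the tamper until it stopped at about 31 N (21–22 mm of travel) to clamp the rail, and the tamper stands upright where it was; the rail's position was judged from that stop, not measured.

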